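# Turn the double-ended blade of the cord cutter

### The job

The blade of the bench cord cutter is chipped where it sticks out at the front. Press down the catch on the hood so that the sprung drawer slides out, lift the blade out, turn it end for end so that its fresh edge sticks out, and lay it back flat in its nest; then push the drawer home until it clicks and stays shut. Leave the other things on the bench as they stand.

Things in the scene. Friction and masses are not known exactly. Their poses are not given: they have to be found in the camera images.
- cutter: Grey bench cutter for cord, bolted down, front to the robot's left: foot 150 x 136 mm (from x = -25 mm), 170 mm high. Origin: on the bench below its front; +x from its front to its back, z up. Its bed rises 30 degrees from front to back, so drawer and blade lie tilted 30 degrees. A hood over the shut drawer leaves 25 mm over the drawer's floor; its top is 29 mm over that floor.
- drawer (a joint): Travel of the sprung drawer along the slope, m: 0 shut and latched, 0.078 fully out (down the slope, out of the front). It must be pushed about 4 mm past 0 (stop at -0.008) for the catch to drop in, then springs back to 0. Its push is about 4 N shut, 2.5 N out (5 to 10 N needed to shut it); let go by the catch it slides out to the stop by itself in about a second.
- catch (a joint): Rocker catch on top of the hood, in rad: 0 at rest, 0.30 with its pad fully down; sprung back to 0. The drawer is let go at about 0.22, when the pad has sunk 7 mm; this takes 5 to 8 N. The pad can sink 9 mm.
- catch_pad (a point): Middle of the top of the catch's black ribbed, slightly crowned thumb pad (26 mm along the slope, 36 mm wide), 43 mm over the drawer floor. Axes as nest when the catch is at rest: press along -z (square to the slope).
- nest (a point): Middle of the nest on the drawer's floor, where the blade's origin belongs; moves with the drawer. x up the slope into the cutter, y across, z square out of the slope. Two drafted lugs (36 mm long, 9 mm high) fill the blade's side notches, 2 mm play each way at the foot, 5 mm at the top; rails 7 mm high run 2 mm beside the blade. Drawer out, the blade lies 14 mm clear of the hood.
- drawer_front (a point): Middle of the drawer's front face, 42 mm down the slope (-x) from nest and 10 mm over the drawer's floor; axes as nest. A steel plate 6 mm thick with an upright ear on either side of the blade: each spans 25 to 46 mm from the middle (y) and reaches 24 mm over the drawer's floor. Push the ears up the slope to shut the drawer.
- blade: Loose double-ended steel blade, 116 x 44 x 5 mm, 0.12 kg, waist in the middle (40 mm long, 30 wide) with a black ribbed finger rib to grip, 36 mm long, 18 wide, top 21 mm over the blade's underside. Origin: middle of the underside; x to the fresh end, z towards the rib. It starts in the nest, chipped end out; either end fits. The outer end stands 16 mm out of the drawer's front.
- fresh_end (a point): Middle of the blade's fresh edge (straight and whole, 44 mm wide), 58 mm from the blade's origin along +x.
- chipped_end (a point): Middle of the blade's worn edge (bites out of it), 58 mm from the blade's origin along -x.
- navy_box_0: Bystander: small navy blue cardboard box, 62 x 100 x 45 mm. Origin: middle of the underside.
- tape_measure_0: Bystander: orange tape measure, 36 x 78 x 64 mm. Origin: middle of the underside.
- glue_bottle_1: Bystander: brown glue bottle with a red nozzle, 47 across x 168 high mm. Origin: middle of the underside.
- spray_can_0: Bystander: black aerosol can, 65 across x 199 high mm. Origin: middle of the underside.
- driver_set_0: Bystander: orange and red driver set standing upright, 45 across x 129 high mm. Origin: middle of the underside.
- sealant_sausage_0: Bystander: white foil sealant sausage lying flat, 220 x 49 x 46 mm. Origin: middle of the underside.
- marker_pen: Bystander: blue marker pen lying flat, 17 x 130 x 17 mm. Origin: middle of the underside.

How it is judged (in metres and radians):
On the way, in this order (a step that is already met when the one before it is completed fails the run):
1. the catch is pressed and the drawer has slid out (value of joint drawer above 0.07 m), for 0.2 s.
2. the blade lies in the nest of the open drawer, turned end for end (x of blade in the frame of nest between -0.004 and 0.004 m and y of blade in the frame of nest between -0.004 and 0.004 m and z of blade in the frame of nest between -0.002 and 0.0025 m and x of fresh_end in the frame of nest below -0.05 m and value of joint drawer above 0.06 m), for 0.3 s.
At the end, for the whole second after the job is handed in: The drawer is shut and latched (within 3 mm of shut, the catch back within 0.05 rad of rest), the blade lies at rest flat in the nest (within 4 mm along and across, not more than 2.5 mm above the floor) with its fresh end out (x of blade in the frame of nest between -0.004 and 0.004 m and y of blade in the frame of nest between -0.004 and 0.004 m and z of blade in the frame of nest between -0.002 and 0.0025 m and x of fresh_end in the frame of nest below -0.05 m and value of joint drawer between -0.003 and 0.003 m and value of joint catch below 0.05 rad and linear speed of blade below 0.01 m/s); the robot touches nothing.
It fails at once if a bystander is pushed more than 30 mm or knocked over (distance of any of navy_box_0, tape_measure_0, glue_bottle_1, spray_can_0, driver_set_0, sealant_sausage_0, marker_pen from where it was at the start of the episode above 0.03 m or angle between any of glue_bottle_1, spray_can_0, driver_set_0's own z axis and vertical above 0.5 rad).
It also fails if it takes over 58 s, if anything falls off the work surface, if the arm or the gripper's body presses on something with over 40 N, if the wrist force passes 120 N, or if a joint passes its speed limit or range.

### The arm

A 6-joint arm with a two-finger parallel gripper is mounted at the origin on a cart in front of the work surface, level with it; the furniture and walls round the work are solid. World frame = base frame: x ahead of the robot, y to its left, z up, the work surface at z = 0. Lengths are in mm, angles in rad, forces in N, time in s.
With the tool pointing down it reaches from about 275 to 750 mm from the base axis. Payload 10.2 kg.
Tool frame: the origin (TCP) lies between the finger pads; the fingertips stand 14 mm ahead of it and the grasp point (between the pads) lies 5 mm behind it (tip_reach is the distance from the TCP to the fingertips, in mm); z points along the fingers, y is the line along which they close (so a half turn about z gives the same grasp; the last joint's range is limited). The gripper opens to 85 mm and grips with 20 to 120 N. Pads are 22 mm wide; open, the fingers measure 114 mm over their backs; the gripper's body (76 mm by 85 mm) begins 54 mm behind the grasp point. The pads swing forward as they close: fully open they stand 13 mm farther back than shut.
Start: joints at [1.023, 0.313, 1.498, -0, 1.331, -0.223], TCP at [167.55, 497.552, 245.294] pointing down, gripper open.
Joint ranges: [-2.94, 2.94], [-0.97, 2.17], [0.19, 2.56], [-1.23, 4.37], [0.02, 3.11], [-2.88, 2.88]. Speed limits (rad/s): [2.39, 2.39, 3.01, 3.14, 3.14, 3.14].

### API

Orientations are given as a unit quaternion [w, x, y, z].
In Python, from rig import * gives the robot as it stands.
- The arm moves only by the tool arm_command, never from a script. Its argument "steps" is a list that holds one entry, the list of rows, each a list of 7 numbers: the opening, from 0 (shut) to 1 (fully open), then the shift along the tool's x, y, z each as a share of 0.05 m, from -1 to 1, then the turn, a rotation vector about the tool's x, y, z each as a share of 0.15 rad, from -1 to 1. A call has 1 to 8 rows; each row shifts and turns the commanded pose from where the row before left it, along the tool's axes as they then stand; what a row does not reach is not made up. A row lasts 1/8 s, in which the tool goes at most 62.5 mm and 10.7 degrees, less where a joint would pass 70% of its speed; a pose out of reach is approached as far as the arm can. A call with a number of a shift or a turn outside -1 to 1 is refused whole. A call with a gripper value outside its range is refused whole. The fingers move at their own pace and stop on an object; "squeeze" is the grip in N (left out, the last holds). Time passes only in rows, so rows that do not move let the fingers close. It gives the time, the measured TCP pose, the force, the opening and the grip force at its end, in the units of the state.
- sense(): the state, without advancing time (a new reading comes with each control period).
- capture(name): name is "scene" or "top"; returns the picture (480x640x3 uint8, red, green, blue); there is no depth.
- get_calibration(name): a dict with "intrinsics" (3x3 intrinsics, pixels), "rvec" (rotation vector, rad) and "tvec" (3), from world to camera coordinates, as OpenCV has them. Camera axes: x right, y down, z forward; pixel columns grow to the right and rows downward; lengths in mm; the calibration is good to about 2 mm. A picture is of the moment at which its call begins. get_calibration takes no time and is no camera call.
- finish_job(): hands the job in; it is judged then, once.
The state is a dict: "time_s": time; "joints": joint angles; "dq": joint speeds; "tau": joint torques, N m; "eef_pos": TCP position; "ee_rot": TCP orientation; "force": force on the tool from outside, world axes, zero at the start; "wrist_torque": the same for the moment, N m; "grip_width": opening from 0.0 (shut) to 1.0 (fully open); "grip_force": force on a finger pad.
Only numpy, scipy, OpenCV 4.12 (cv2) and the standard library are available. Lean on these libraries where they do the work, as an engineer would, in place of code of your own. Each camera call takes 0.05 s, during which the arm holds its last target. There are 200 camera calls.

## Working session

There is one attempt and no reset: what is moved stays moved. The work goes in short steps, Python scripts to look and compute and a tool call to move; the robot and the scene stay as the last step left them, time stands still between calls to the robot, and variables do not carry over. Pictures are saved under pics/ and viewed, at most 10 in all, crops included, and the job is handed in when it is done.

Besides the shell and the picture viewer there is one more tool, called after ">>>" as name([rows], argument=value, ...), one row to a line, values as JSON. arm_command: Moves the arm, as the interface text tells. Its arguments: {"type":"object","properties":{"steps":{"type":"array"},"squeeze":{"type":"number"}},"required":["steps"]}

```bash
ls; mkdir -p pics
python3 - <<'E'
from rig import *
import cv2
for n in("scene","top"):
    im=capture(n); cv2.imwrite(f"pics/{n}0.png",im[:,:,::-1]); c=get_calibration(n); print(n,c)
print(sense())
E
```

```text
pics
scene {'intrinsics': array([[549.98803429,   0.        , 323.47288824],
       [  0.        , 549.98803429, 242.85005241],
       [  0.        ,   0.        ,   1.        ]]), 'rvec': array([ 2.00887793, -0.82812453,  0.44747136]), 'tvec': array([-181.40632121,  311.91554348, 1099.66360958])}
top {'intrinsics': array([[523.93404794,   0.        , 316.05928874],
       [  0.        , 523.93404794, 233.11601148],
       [  0.        ,   0.        ,   1.        ]]), 'rvec': array([ 2.14669907, -2.15428502,  0.19343413]), 'tvec': array([ 139.57645173,  430.29094529, 1237.92484545])}
{'time_s': 0.1, 'joints': array([ 1.02261455e+00,  3.13415135e-01,  1.49834487e+00, -2.33231694e-05,
        1.33100312e+00, -2.23409574e-01]), 'dq': array([-4.46332500e-04, -5.55890565e-04, -3.53605379e-03,  1.07285449e-05,
        1.63147802e-03, -6.39334997e-04]), 'tau': array([ 1.83916331e-03, -4.12901759e+01, -2.60147059e+01, -2.33993351e-04,
        3.06401344e-03,  2.20572582e-05]), 'eef_pos': array([167.43364317, 497.36453111, 244.78761815]), 'ee_rot': array([-2.09727374e-04,  1.61670610e-01,  9.86844603e-01, -5.46480198e-04]), 'force': array([0.50516972, 0.03742131, 0.38716683]), 'wrist_torque': array([-0.0461972 , -0.04379013, -0.01191601]), 'grip_force': 0.0, 'grip_width': 1.0027613478581485}
```

View pics/scene0.png

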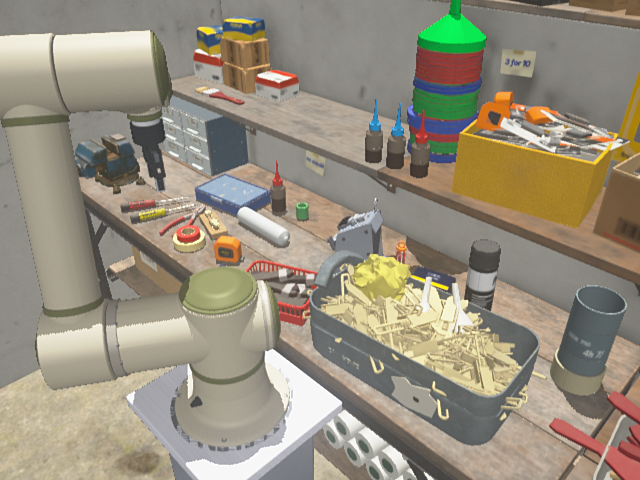

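View pics/top0.png

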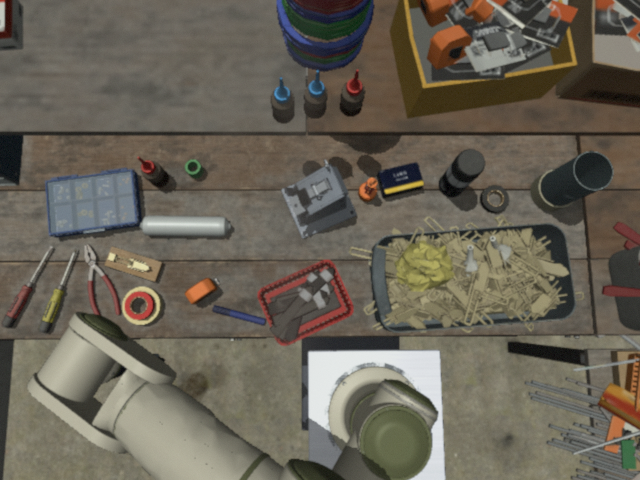

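The cutter is at about (320,200) in the top view and (358,232) in the scene view, with its front to the left. I'll enlarge both.

Run:
```python
import cv2,numpy as np
a=cv2.imread("pics/top0.png")[150:250,270:370]; b=cv2.imread("pics/scene0.png")[190:280,310:400]
a=cv2.resize(a,(400,400),interpolation=cv2.INTER_CUBIC); b=cv2.resize(b,(400,400),interpolation=cv2.INTER_CUBIC)
cv2.imwrite("pics/crop0.png",np.hstack([a,b]))
```

```text
(no output)
```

View pics/crop0.png

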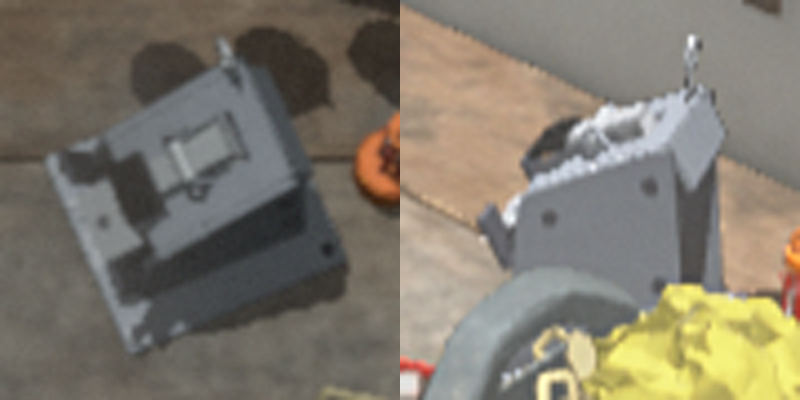

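The top crop shows the foot's front corners at about (281,189.5) and (302.5,237.5), with the back-right corner at (356,216). The grey rectangle at about (321,188) is the pad/hood area. I'll fit the foot and triangulate the pad.

```bash
cat > h.py <<'E'
from rig import *
import cv2,numpy as np
from scipy.optimize import least_squares
from scipy.spatial.transform import Rotation as R
C={n:get_calibration(n) for n in("top","scene")}
def proj(n,P):
    c=C[n]; return cv2.projectPoints(np.atleast_2d(np.array(P,float)),c["rvec"],c["tvec"],c["intrinsics"],None)[0][:,0]
def ray(n,uv):
    c=C[n]; r=R.from_rotvec(c["rvec"]).as_matrix(); d=r.T@np.linalg.solve(c["intrinsics"],[*uv,1]); return -r.T@c["tvec"],d
def atz(n,uv,z):
    o,d=ray(n,uv); return o+d*(z-o[2])/d[2]
E
python3 - <<'E'
from h import *
print([ray(n,(320,240))[0].round() for n in C])
for z in (0,10): print(z,[atz("top",p,z).round(1) for p in((281.25,189.5),(302.5,237.5),(356.25,216.25))])
P=np.array([[-25,68],[-25,-68],[125,-68]]);uv=np.array([(281.25,189.5),(302.5,237.5),(356.25,216.25)])
def w(p,z): c,s=np.cos(p[2]),np.sin(p[2]); return np.c_[P@np.array([[c,s],[-s,c]])+p[:2],np.full(3,z)]
for z in (0,10,20):
    f=least_squares(lambda p:(proj("top",w(p,z))-uv).ravel(),[500,80,-1.2]); print(z,f.x,f.cost)
o=f.x
E
```

```text
[array([ 233.,  168., 1286.]), array([-401., -670.,  854.])]
0 [array([547.1, 224.3,   0. ]), array([424.9, 171. ,   0. ]), array([478.4,  36.4,   0. ])]
10 [array([544.6, 223.9,  10. ]), array([423.4, 171. ,  10. ]), array([476.5,  37.5,  10. ])]
0 [494.9691326  175.63374932  -1.18085478] 1.3625446889388866
10 [493.03807746 175.81768705  -1.18087123] 2.172486507498735
20 [491.10723382 176.00161199  -1.18088778] 3.2653598061214066
```

Run:
```python
from h import *
a=cv2.imread("pics/top0.png")[160:225,285:350]; b=cv2.imread("pics/scene0.png")[195:260,325:390]
f=lambda x:cv2.resize(np.clip(x.astype(float)**.7*5.2,0,255).astype(np.uint8),(400,400),interpolation=cv2.INTER_NEAREST)
cv2.imwrite("pics/crop1.png",np.hstack([f(a),f(b)]))
t=(326.25,162.5);s=(375.7,199)
o1,d1=ray("top",t);o2,d2=ray("scene",s)
k=np.linalg.lstsq(np.c_[d1,-d2],o2-o1,rcond=None)[0];print(o1+k[0]*d1,o2+k[1]*d2)
```

```text
[559.07954192 119.12049235 195.3967608 ] [559.77664335 118.4690201  195.63408752]
```

View pics/crop1.png

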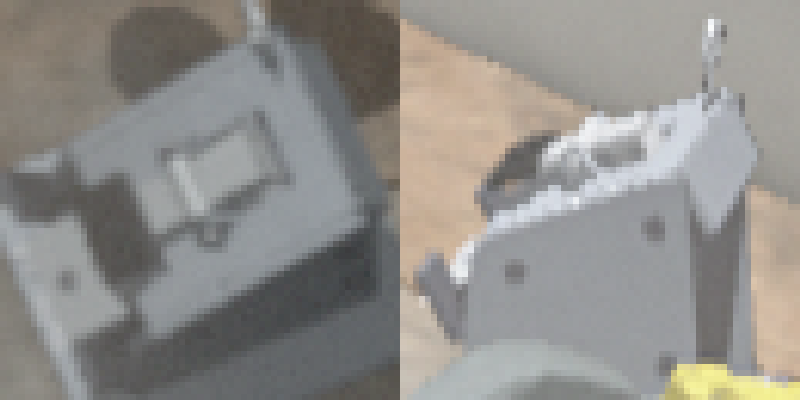

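```bash
cat >> h.py <<'E'
def tri(t,s):
    o1,d1=ray("top",t);o2,d2=ray("scene",s)
    k=np.linalg.lstsq(np.c_[d1,-d2],o2-o1,rcond=None)[0];p,q=o1+k[0]*d1,o2+k[1]*d2
    return (p+q)/2,np.linalg.norm(p-q)
O=np.array([494.,175.7,0]);psi=-1.181
Rc=R.from_euler("z",psi).as_matrix()          # cutter axes
Rn=Rc@R.from_euler("y",-np.pi/6).as_matrix()  # nest axes
def cut(p): return Rc.T@(np.asarray(p)-O)
def slope(c): c=np.asarray(c); return np.array([c[0]*np.cos(np.pi/6)+c[2]*.5,c[1],-c[0]*.5+c[2]*np.cos(np.pi/6)]) # s,y,n coords
E
python3 - <<'E'
from h import *
k=.1625
T=lambda x,y:(285+x*k-.5+.08,160+y*k-.42);S=lambda x,y:(325+(x-400)*k-.42,195+y*k-.42)
for nm,t,s in [("pad",(122,238),(520,165)),("hood back top R",(367,212),(692,178)),("hood front R",(152,335),(475,235)),("back edge L",(290,42),(745,105))]:
    p,e=tri(T(*t),S(*s));print(nm,p.round(1),round(e,1),"cutter",cut(p).round(1),"slope",slope(cut(p)).round(1))
E
```

```text
pad [493.8 165.9 137.5] 1.1 cutter [  9.   -3.9 137.5] slope [ 76.5  -3.9 114.6]
hood back top R [497.9  77.6 165.8] 3.8 cutter [ 92.2 -33.7 165.8] slope [162.8 -33.7  97.5]
hood front R [459.3 156.1 122.7] 2.5 cutter [  5.  -39.6 122.7] slope [ 65.6 -39.6 103.8]
back edge L [561.5 104.2 163.3] 4.4 cutter [ 91.8  35.2 163.3] slope [161.2  35.2  95.5]
```

```bash
cat >> h.py <<'E'
def onplane(cam,uv,n):
    o,d=ray(cam,uv); a=slope(cut(o));b=slope(cut(o+d)); t=(n-a[2])/(b[2]-a[2]); return a+(b-a)*t
def world(s): # slope coords -> world
    s=np.asarray(s,float); return O+Rn@s
E
python3 - <<'E'
from h import *
k=.1625
T=lambda x,y:(285+x*k-.42,160+y*k-.42);S=lambda x,y:(325+(x-400)*k-.42,195+y*k-.42)
print(world(slope(cut([1,2,3]))))
for p in [(20,225),(75,345),(45,285),(68,280),(100,220),(128,310)]: print(p,onplane("top",T(*p),76).round(1))
print("pad corners, n=115")
for p in [(75,185),(130,175),(165,268),(115,300)]: print(p,onplane("top",T(*p),115).round(1))
# overlay
F=72
a=cv2.imread("pics/top0.png");b=cv2.imread("pics/scene0.png")
Z=8
def up(im,x0,y0): return cv2.resize(im[y0:y0+65,x0:x0+65],None,fx=Z,fy=Z,interpolation=cv2.INTER_NEAREST)
A=up(a,275,160);B=up(b,325,195)
def dr(pts,col):
    for im,c,x0,y0 in((A,"top",275,160),(B,"scene",325,195)):
        uv=(proj(c,[world(q) for q in pts])+.5-[x0,y0])*Z
        cv2.polylines(im,[uv.astype(np.int32)],True,col,1)
ps=76.5
dr([(ps+x,y,F+43) for x,y in((-13,-18),(13,-18),(13,18),(-13,18))],(0,0,255))
for y0,y1 in((25,46),(-46,-25)): dr([(ps-60+x,y,F+n) for x,y,n in((60-42,y0,0),(18,y1,0),(18,y1,24),(18,y0,24))],(0,255,255))
for q in((160.,),):dr([(160,-37,F+29),(66,-37,F+29),(66,37,F+29),(160,37,F+29)],(0,255,0))
cv2.imwrite("pics/ov.png",cv2.resize(np.hstack([A,B]),(800,400)))
E
```

```text
[1. 2. 3.]
(20, 225) [20.3 28.3 76. ]
(75, 345) [ 22.2 -23.3  76. ]
(45, 285) [20.3  2.9 76. ]
(68, 280) [30.2  0.3 76. ]
(100, 220) [52.4 15.  76. ]
(128, 310) [ 48.6 -20.9  76. ]
pad corners, n=115
(75, 185) [ 67.   21.7 115. ]
(130, 175) [ 89.  15. 115.]
(165, 268) [ 87.3 -21.6 115. ]
(115, 300) [ 63.9 -23.4 115. ]
```

View pics/ov.png

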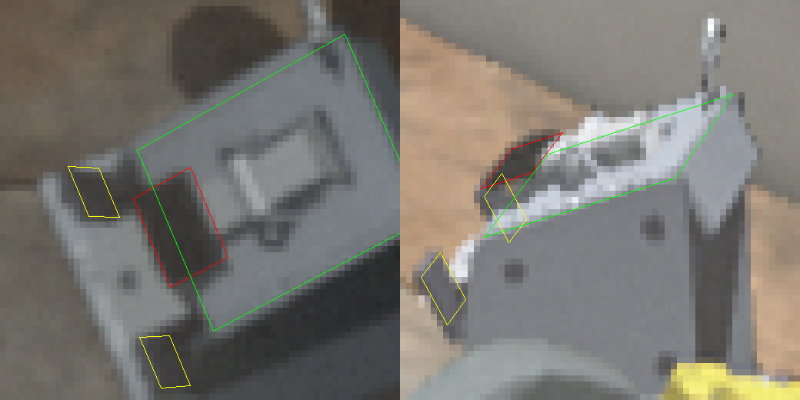

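The overlay fits: the red pad outline and yellow ears coincide with the dark pad and ears, so the shut nest sits at slope s≈76.5, n≈72. Next I check whether the wrist can make the half turn.

Run:
```python
from h import *
st=sense();j=st["joints"]
E=lambda p,j1:R.from_euler("z",j1)*R.from_euler("y",p)
q=st["ee_rot"];Rt=R.from_quat([q[1],q[2],q[3],q[0]])
print((E(j[1]+j[2],j[0]).inv()*Rt).as_euler("ZYZ"),j[3:])
n=Rn[:,2];y=Rn[:,1]
for nm,P in(("pad",(76.5,0,115)),("nest out",(-1.5,0,72)),("high",(-1.5,0,172))): print(nm,world(P).round(1))
for tilt in (0,10,20,30,40):
  for j1,p in((.15,1.4),(.25,1.6),(.25,1.9),(.35,2.2)):
    z=-(Rc@R.from_euler("y",-np.radians(tilt)).as_matrix())[:,2]
    for s in (1,-1):
        T=R.from_matrix(np.c_[np.cross(s*y,z),s*y,z]); e=(E(p,j1).inv()*T).as_euler("ZYZ")
        print(tilt,j1,p,s,e[0].round(2),e[1].round(2),((e[2]-np.pi/2+np.pi)%(2*np.pi)-np.pi).round(2))
```

```text
[-2.33231694e-05  1.33100312e+00  1.34738675e+00] [-2.33231694e-05  1.33100312e+00 -2.23409574e-01]
pad [497.3 167.6 137.8]
nest out [479.8 210.2  61.6]
high [460.8 256.5 148.2]
0 0.15 1.4 1 0.0 1.74 -0.24
0 0.15 1.4 -1 0.0 1.74 2.9
0 0.25 1.6 1 -0.0 1.54 -0.14
0 0.25 1.6 -1 0.0 1.54 3.0
0 0.25 1.9 1 0.0 1.24 -0.14
0 0.25 1.9 -1 0.0 1.24 3.0
0 0.35 2.2 1 0.0 0.94 -0.04
0 0.35 2.2 -1 0.0 0.94 3.1
10 0.15 1.4 1 -0.17 1.7 -0.27
10 0.15 1.4 -1 -0.17 1.7 2.88
10 0.25 1.6 1 -0.17 1.52 -0.13
10 0.25 1.6 -1 -0.17 1.52 3.01
10 0.25 1.9 1 -0.18 1.22 -0.08
10 0.25 1.9 -1 -0.18 1.22 3.06
10 0.35 2.2 1 -0.22 0.95 0.09
10 0.35 2.2 -1 -0.22 0.95 -3.05
20 0.15 1.4 1 -0.34 1.65 -0.28
20 0.15 1.4 -1 -0.34 1.65 2.86
20 0.25 1.6 1 -0.35 1.5 -0.12
20 0.25 1.6 -1 -0.35 1.5 3.02
20 0.25 1.9 1 -0.37 1.21 -0.01
20 0.25 1.9 -1 -0.37 1.21 3.13
20 0.35 2.2 1 -0.43 0.97 0.21
20 0.35 2.2 -1 -0.43 0.97 -2.93
30 0.15 1.4 1 -0.51 1.6 -0.29
30 0.15 1.4 -1 -0.51 1.6 2.85
30 0.25 1.6 1 -0.52 1.48 -0.11
30 0.25 1.6 -1 -0.52 1.48 3.03
30 0.25 1.9 1 -0.56 1.22 0.05
30 0.25 1.9 -1 -0.56 1.22 -3.09
30 0.35 2.2 1 -0.63 1.02 0.32
30 0.35 2.2 -1 -0.63 1.02 -2.82
40 0.15 1.4 1 -0.67 1.55 -0.29
40 0.15 1.4 -1 -0.67 1.55 2.85
40 0.25 1.6 1 -0.7 1.46 -0.09
40 0.25 1.6 -1 -0.7 1.46 3.05
40 0.25 1.9 1 -0.74 1.23 0.11
40 0.25 1.9 -1 -0.74 1.23 -3.03
40 0.35 2.2 1 -0.82 1.08 0.41
40 0.35 2.2 -1 -0.82 1.08 -2.73
```

Wrist convention is confirmed (ZYZ, j6 = θ − π/2). A straight half turn is marginal at j6, so I'll settle that once near the nest. First, a planning helper and the approach to the pad.

```bash
cat >> h.py <<'E'
def pose():
    st=sense();q=st["ee_rot"];return st,st["eef_pos"],R.from_quat([q[1],q[2],q[3],q[0]])
def ori(tilt,s):
    F=Rc@R.from_euler("y",-np.radians(tilt)).as_matrix();z=-F[:,2];y=s*F[:,1];return R.from_matrix(np.c_[np.cross(y,z),y,z])
def plan(P,T,N=None,grip=1,tip=False,way=None):
    st,p,r=pose();w=(r.inv()*T).as_rotvec()
    d=np.asarray(P)-p
    n=N or int(np.ceil(max(np.abs(w).max()/.14,np.linalg.norm(d)/48)))
    rows=[];c=r
    for i in range(n):
        rows.append([grip]+list((c.inv().apply(d/n)/50).round(3))+list((w/n/.15).round(3)));c=c*R.from_rotvec(w/n)
    print("t",round(st["time_s"],2),"j",st["joints"].round(2),"pos",p.round(1),"n",n)
    for k in range(0,n,8): print(rows[k:k+8])
def where():
    st,p,r=pose();F=Rn.T@r.as_matrix()
    print("t",round(st["time_s"],2),"tcp slope",slope(cut(p)).round(1),"F slope",(Rn.T@st["force"]).round(1),"j",st["joints"].round(2),"grip",round(st["grip_width"],3),round(st["grip_force"],1),"z",F[:,2].round(3),"y",F[:,1].round(3))
E
python3 - <<'E'
from h import *
plan(world((76.5,0,115+14+40)),ori(30,1),grip=0)
E
```

```text
t 0.1 j [ 1.02  0.31  1.5  -0.    1.33 -0.22] pos [167.4 497.4 244.8] n 10
[[0, np.float64(-0.8), np.float64(-0.374), np.float64(0.121), np.float64(0.149), np.float64(-0.327), np.float64(0.558)], [0, np.float64(-0.822), np.float64(-0.302), np.float64(0.168), np.float64(0.149), np.float64(-0.327), np.float64(0.558)], [0, np.float64(-0.834), np.float64(-0.229), np.float64(0.215), np.float64(0.149), np.float64(-0.327), np.float64(0.558)], [0, np.float64(-0.839), np.float64(-0.154), np.float64(0.26), np.float64(0.149), np.float64(-0.327), np.float64(0.558)], [0, np.float64(-0.835), np.float64(-0.077), np.float64(0.304), np.float64(0.149), np.float64(-0.327), np.float64(0.558)], [0, np.float64(-0.822), np.float64(-0.001), np.float64(0.345), np.float64(0.149), np.float64(-0.327), np.float64(0.558)], [0, np.float64(-0.801), np.float64(0.075), np.float64(0.384), np.float64(0.149), np.float64(-0.327), np.float64(0.558)], [0, np.float64(-0.772), np.float64(0.15), np.float64(0.42), np.float64(0.149), np.float64(-0.327), np.float64(0.558)]]
[[0, np.float64(-0.735), np.float64(0.223), np.float64(0.453), np.float64(0.149), np.float64(-0.327), np.float64(0.558)], [0, np.float64(-0.69), np.float64(0.293), np.float64(0.482), np.float64(0.149), np.float64(-0.327), np.float64(0.558)]]
```

>>> arm_command([
  [[0,-0.8,-0.37,0.12,0.15,-0.33,0.56],[0,-0.82,-0.3,0.17,0.15,-0.33,0.56],[0,-0.83,-0.23,0.21,0.15,-0.33,0.56],[0,-0.84,-0.15,0.26,0.15,-0.33,0.56],[0,-0.83,-0.08,0.3,0.15,-0.33,0.56],[0,-0.82,0,0.34,0.15,-0.33,0.56],[0,-0.8,0.07,0.38,0.15,-0.33,0.56],[0,-0.77,0.15,0.42,0.15,-0.33,0.56]],
])

```text
time_s: 1.1
eef_pos: [423.0, 252.9, 197.9]
ee_rot: [0.177, 0.473, 0.855, -0.118]
force: [-0.3, 1.3, 0.7]
grip_width: -0.002
grip_force: 0.0
```

>>> arm_command([
  [[0,-0.73,0.22,0.45,0.15,-0.33,0.56],[0,-0.69,0.29,0.48,0.15,-0.33,0.56],[0,0,0,0,0,0,0],[0,0,0,0,0,0,0]],
])

```text
time_s: 1.6
eef_pos: [485.2, 193.3, 186.6]
ee_rot: [0.216, 0.539, 0.801, -0.145]
force: [0.8, 0.9, 0.6]
grip_width: -0.003
grip_force: 0.0
```

```bash
sed -i 's/rows.append(\[grip\]+list(\(.*\)))$/&/; s/print(rows\[k:k+8\])/print(np.array(rows[k:k+8]).round(2).tolist())/' h.py; sed -i 's/.round(3))+list((w/.round(3))+list((w/' h.py
python3 - <<'E'
from h import *
where(); plan(world((76.5,0,115+14+8)),ori(30,1),grip=0)
E
```

```text
t 1.6 tcp slope [ 76.3  -1.5 171.4] F slope [-0.2  1.1  0.8] j [ 0.39  0.42  1.59 -0.57  1.19  0.24] grip -0.003 0.0 z [ 0.003 -0.001 -1.   ] y [ 0.003  1.    -0.001]
t 1.6 j [ 0.39  0.42  1.59 -0.57  1.19  0.24] pos [485.2 193.3 186.6] n 1
[[0.0, -0.0, 0.03, 0.69, -0.0, 0.02, -0.02]]
```

>>> arm_command([
  [[0,0,0.03,0.35,0,0,0],[0,0,0,0.34,0,0,0],[0,0,0,0.06,0,0,0],[0,0,0,0.06,0,0,0],[0,0,0,0.06,0,0,0],[0,0,0,0,0,0,0]],
])

```text
time_s: 2.35
eef_pos: [495.1, 174.0, 149.6]
ee_rot: [0.217, 0.539, 0.801, -0.144]
force: [-2.4, 2.6, 1.6]
grip_width: 0.005
grip_force: 1.9
```

Run:
```python
from h import *
where()
```

```text
t 2.35 tcp slope [ 76.5   0.4 128.6] F slope [-2.1 -1.3  3. ] j [ 0.35  0.46  1.64 -0.6   1.1   0.26] grip 0.005 1.9 z [ 0.003  0.001 -1.   ] y [0.004 1.    0.001]
```

>>> arm_command([
  [[0,0,0,0.06,0,0,0],[0,0,0,0.06,0,0,0],[0,0,0,0.04,0,0,0],[0,0,0,0,0,0,0]],
])

```text
time_s: 2.85
eef_pos: [496.7, 171.2, 144.7]
ee_rot: [0.218, 0.54, 0.801, -0.143]
force: [-13.7, 12.3, 21.6]
grip_width: 0.001
grip_force: 13.8
```

Run:
```python
from h import *
where()
```

```text
t 2.85 tcp slope [ 76.8   0.8 122.7] F slope [-3.6 -8.  27. ] j [ 0.34  0.47  1.64 -0.61  1.08  0.26] grip 0.001 13.8 z [ 0.003  0.003 -1.   ] y [0.006 1.    0.003]
```

Run:
```python
from h import *
a=capture("top")[150:250,250:350,::-1]; b=capture("scene")[185:265,310:390,::-1]
cv2.imwrite("pics/c2.png",np.hstack([cv2.resize(x,(400,400),interpolation=cv2.INTER_CUBIC) for x in(a,b)]))
where()
```

```text
t 2.95 tcp slope [ 76.8   0.8 122.7] F slope [-5.1 -8.7 28.4] j [ 0.34  0.47  1.64 -0.61  1.08  0.26] grip -0.001 13.9 z [ 0.003  0.003 -1.   ] y [0.006 1.    0.003]
```

View pics/c2.png

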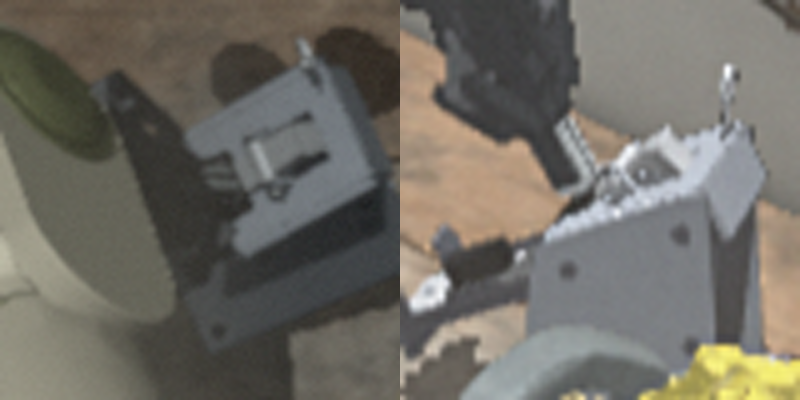

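The drawer is out (black rib visible at (478,255) in the scene crop). I'll retract to see the nest clearly.

>>> arm_command([
  [[0,0,0,-0.5,0,0,0],[0.5,0,0,-1,0,0,0],[0.5,0,0,-1,0,0,0],[0.5,0.8,0,-0.6,0,0,0],[0.5,1,0,0,0,0,0],[0.5,1,0,0,0,0,0],[0.5,1,0,0,0,0,0],[0.5,0,0,0,0,0,0]],
])

```text
time_s: 3.95
eef_pos: [404.1, 395.4, 178.2]
ee_rot: [0.217, 0.537, 0.802, -0.146]
force: [0.5, -0.4, 0.0]
grip_width: 0.499
grip_force: 0.0
```

Run:
```python
from h import *
a=capture("top")[165:245,250:330,::-1]; b=capture("scene")[200:280,300:380,::-1]
cv2.imwrite("pics/c3.png",np.hstack([cv2.resize(x,(400,400),interpolation=cv2.INTER_CUBIC) for x in(a,b)]))
where()
```

```text
t 4.05 tcp slope [-113.4    1.3  274.1] F slope [1.3 0.8 0.1] j [ 0.76  0.61  1.31 -0.49  1.45  0.5 ] grip 0.499 0.0 z [ 0.004  0.    -1.   ] y [0.004 1.    0.   ]
```

View pics/c3.png

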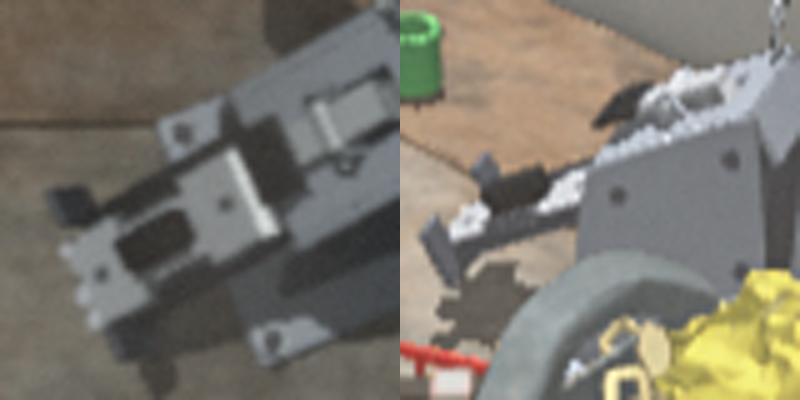

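Run:
```python
from h import *
T=lambda x,y:(250+x*.2-.4,165+y*.2-.4);S=lambda x,y:(300+(x-400)*.2-.4,200+y*.2-.4)
p,e=tri(T(155,243),S(515,182));print("rib",slope(cut(p)).round(1),e)
p,e=tri(T(205,200),S(567,187));print("fresh half mid",slope(cut(p)).round(1),e)
for F in (72,74.5):
    print(F)
    for q in [(237,150),(282,233),(62,248),(97,328)]: print(q,onplane("top",T(*q),F+5).round(1))
    for q in [(115,240),(180,208),(195,240),(130,278)]: print(" rib",q,onplane("top",T(*q),F+21).round(1))
```

```text
rib [-5.2 -3.7 93.9] 0.5847681457466279
fresh half mid [18.2  6.  78.5] 2.9678133542355973
72
(237, 150) [44.5 20.7 77. ]
(282, 233) [ 49.3 -24.4  77. ]
(62, 248) [-62.7  19.7  77. ]
(97, 328) [-61.5 -23.4  77. ]
 rib (115, 240) [-25.1   6.9  93. ]
 rib (180, 208) [13.3  5.5 93. ]
 rib (195, 240) [ 14.2 -11.3  93. ]
 rib (130, 278) [-25.4 -12.7  93. ]
74.5
(237, 150) [45.7 20.  79.5]
(282, 233) [ 50.5 -24.9  79.5]
(62, 248) [-61.3  19.1  79.5]
(97, 328) [-60.1 -23.9  79.5]
 rib (115, 240) [-23.7   6.3  95.5]
 rib (180, 208) [14.6  4.9 95.5]
 rib (195, 240) [ 15.4 -11.9  95.5]
 rib (130, 278) [-24.1 -13.3  95.5]
```

Top crop: the blade is chipped end out, with the rib centre at (155,243) and the fresh edge from (237,150) to (282,233). The scene crop agrees, putting the open nest at about s=-5, y=-2.5, floor n≈73.5 in slope coordinates. I'll hover over the rib.

Run:
```python
from h import *
plan(world((-5,-2.5,135)),ori(30,1),grip=.55)
```

```text
t 4.05 j [ 0.76  0.61  1.31 -0.49  1.45  0.5 ] pos [405.8 393.8 180.6] n 4
[[0.55, -0.54, -0.02, 0.7, 0.0, 0.01, -0.01], [0.55, -0.54, -0.02, 0.7, 0.0, 0.01, -0.01], [0.55, -0.54, -0.02, 0.7, 0.0, 0.01, -0.01], [0.55, -0.54, -0.02, 0.7, 0.0, 0.01, -0.01]]
```

>>> arm_command([
  [[0.55,-0.54,-0.02,0.7,0,0.01,-0.01],[0.55,-0.54,-0.02,0.7,0,0.01,-0.01],[0.55,-0.54,-0.02,0.7,0,0.01,-0.01],[0.55,-0.54,-0.02,0.7,0,0.01,-0.01],[0.55,0,0,0,0,0,0],[0.55,0,0,0,0,0,0]],
])

```text
time_s: 4.8
eef_pos: [464.4, 240.7, 114.6]
ee_rot: [0.214, 0.538, 0.803, -0.143]
force: [0.2, -0.5, 0.8]
grip_width: 0.55
grip_force: 0.0
```

Run:
```python
from h import *
where();plan(world((-5,-2.5,98.5)),ori(30,1),N=4,grip=.5)
```

```text
t 4.8 tcp slope [ -4.5  -2.7 135. ] F slope [0.8 0.  0.4] j [ 0.48  0.54  1.62 -0.59  1.11  0.4 ] grip 0.55 0.0 z [-0.002  0.001 -1.   ] y [0.    1.    0.001]
t 4.8 j [ 0.48  0.54  1.62 -0.59  1.11  0.4 ] pos [464.4 240.7 114.6] n 4
[[0.5, 0.0, 0.0, 0.18, 0.0, -0.0, -0.0], [0.5, 0.0, 0.0, 0.18, 0.0, -0.0, -0.0], [0.5, 0.0, 0.0, 0.18, 0.0, -0.0, -0.0], [0.5, 0.0, 0.0, 0.18, 0.0, -0.0, -0.0]]
```

>>> arm_command([
  [[0.5,0,0,0.18,0,0,0],[0.5,0,0,0.18,0,0,0],[0.5,0,0,0.18,0,0,0],[0.5,0,0,0.18,0,0,0],[0.5,0,0,0,0,0,0],[0.15,0,0,0,0,0,0],[0.15,0,0,0,0,0,0],[0.15,0,0,0,0,0,0]],
], squeeze=40)

```text
time_s: 5.8
eef_pos: [470.8, 224.6, 82.8]
ee_rot: [0.214, 0.537, 0.803, -0.144]
force: [-0.6, 1.0, 3.0]
grip_width: 0.194
grip_force: 41.1
```

Run:
```python
from h import *
where()
```

```text
t 5.8 tcp slope [-5.4 -2.9 98.7] F slope [ 0.5 -0.2  3.2] j [ 0.45  0.58  1.66 -0.62  1.03  0.42] grip 0.194 41.1 z [-0.002  0.001 -1.   ] y [-0.002  1.     0.001]
```

Gripped. Lift slowly along the slope normal.

>>> arm_command([
  [[0,0,0,-0.1,0,0,0],[0,0,0,-0.1,0,0,0],[0,0,0,-0.2,0,0,0],[0,0,0,-0.4,0,0,0],[0,0,0,-0.6,0,0,0],[0,0,0,-0.4,0,0,0],[0,0,0,0,0,0,0]],
])

```text
time_s: 6.68
eef_pos: [453.8, 266.7, 161.6]
ee_rot: [0.214, 0.537, 0.803, -0.143]
force: [0.0, -0.5, -1.8]
grip_width: 0.197
grip_force: 40.6
```

Run:
```python
from h import *
b=capture("scene")[180:280,290:390,::-1];a=capture("top")[150:250,240:340,::-1]
cv2.imwrite("pics/c4.png",np.hstack([cv2.resize(x,(400,400),interpolation=cv2.INTER_CUBIC) for x in(a,b)]))
where()
```

```text
t 6.78 tcp slope [ -5.5  -3.4 187.8] F slope [-1.2 -0.4 -1.5] j [ 0.53  0.5   1.56 -0.55  1.23  0.37] grip 0.191 40.6 z [-0.002 -0.001 -1.   ] y [-0.002  1.    -0.001]
```

View pics/c4.png

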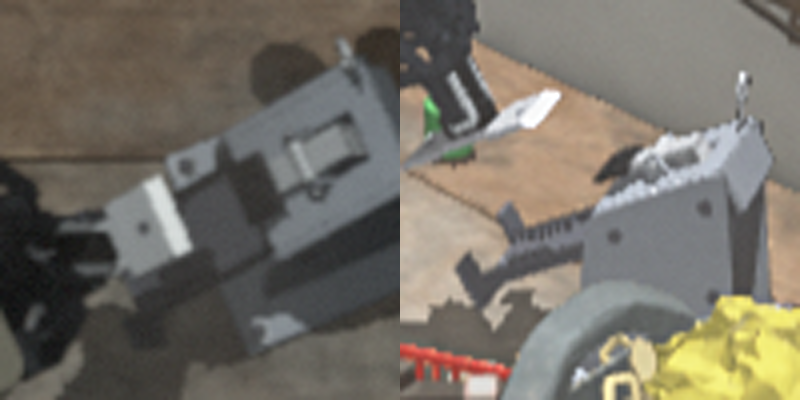

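Run:
```python
from h import *
T=lambda x,y:(240+x*.25-.375,150+y*.25-.375);S=lambda x,y:(290+(x-400)*.25-.375,180+y*.25-.375)
for t,s in(((160,176),(560,92)),((190,250),(531,132))):
    p,e=tri(T(*t),S(*s));print(slope(cut(p)).round(1),e)
    for n in(162,166): print(onplane("top",T(*t),n).round(1),onplane("scene",S(*s),n).round(1))
```

```text
[ 50.5  18.9 168.1] 0.13082795587444393
[ 47.2  20.5 162. ] [ 37.4  39.2 162. ]
[ 49.3  19.5 166. ] [ 46.   25.9 166. ]
[ 45.9 -24.4 162.2] 1.968935970236434
[ 46.8 -23.9 162. ] [ 44.  -23.1 162. ]
[ 48.9 -24.8 166. ] [ 52.6 -35.7 166. ]
```

The blade is held level, parallel to the slope. Now the half turn about tool −z, watching j6.

>>> arm_command([
  [[0,0,0,0,0,0,-0.95],[0,0,0,0,0,0,-0.95],[0,0,0,0,0,0,-0.95],[0,0,0,0,0,0,-0.95],[0,0,0,0,0,0,-0.95],[0,0,0,0,0,0,-0.95],[0,0,0,0,0,0,-0.95],[0,0,0,0,0,0,-0.95]],
])

```text
time_s: 7.78
eef_pos: [453.4, 265.2, 159.3]
ee_rot: [0.101, 0.017, 0.966, -0.237]
force: [0.2, 1.2, -1.8]
grip_width: 0.197
grip_force: 40.5
```

>>> arm_command([
  [[0,0,0,0,0,0,-0.95],[0,0,0,0,0,0,-0.95],[0,0,0,0,0,0,-0.95],[0,0,0,0,0,0,-0.95],[0,0,0,0,0,0,-0.95],[0,0,0,0,0,0,-0.95],[0,0,0,0,0,0,-0.95],[0,0,0,0,0,0,-0.95]],
])

```text
time_s: 8.78
eef_pos: [453.4, 265.2, 159.3]
ee_rot: [-0.043, -0.507, 0.822, -0.254]
force: [-0.2, 0.1, -1.5]
grip_width: 0.194
grip_force: 40.5
```

>>> arm_command([
  [[0,0,0,0,0,0,-0.95],[0,0,0,0,0,0,-0.95],[0,0,0,0,0,0,-0.95],[0,0,0,0,0,0,-0.95],[0,0,0,0,0,0,-0.95],[0,0,0,0,0,0,-0.95],[0,0,0,0,0,0,0]],
])

```text
time_s: 9.65
eef_pos: [453.4, 265.3, 159.5]
ee_rot: [0.144, 0.801, -0.54, 0.214]
force: [-0.5, 0.4, -2.5]
grip_width: 0.199
grip_force: 40.5
```

Run:
```python
from h import *
where();plan(world((-5.5,-3,188)),ori(30,-1),grip=0)
```

```text
t 9.65 tcp slope [ -5.4  -3.5 187.3] F slope [-1.8 -0.3 -1.9] j [ 0.53  0.5   1.56 -0.55  1.23 -2.76] grip 0.199 40.5 z [-0.002 -0.002 -1.   ] y [-0.006 -1.     0.002]
t 9.65 j [ 0.53  0.5   1.56 -0.55  1.23 -2.76] pos [453.4 265.3 159.5] n 1
[[0.0, -0.0, -0.01, -0.01, 0.01, 0.01, -0.04]]
```

Run:
```python
from h import *
b=capture("scene")[180:280,290:390,::-1];a=capture("top")[150:250,240:340,::-1]
cv2.imwrite("pics/c5.png",np.hstack([cv2.resize(x,(400,400),interpolation=cv2.INTER_CUBIC) for x in(a,b)]))
```

```text
(no output)
```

View pics/c5.png

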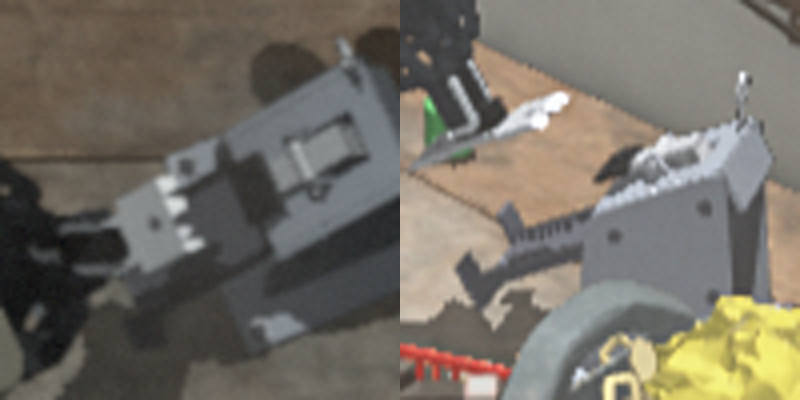

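```bash
python3 - <<'E'
from h import *
T3=lambda x,y:(250+x*.2-.4,165+y*.2-.4)
for F in(72,74): 
  h=[onplane("top",T3(*q),F+5) for q in((227,203),(100,275))];print("nest holes",h,(h[0]+h[1])/2)
T=lambda x,y:(240+x*.25-.375,150+y*.25-.375);S=lambda x,y:(290+(x-400)*.25-.375,180+y*.25-.375)
print("hole fresh",onplane("top",T(143,227),167),"hole chipped",onplane("top",T(154,223),167))
for t in((160,176),(190,250),(170,177),(203,246)): print(onplane("top",T(*t),166).round(1))
E
python3 - <<'E'
import cv2,numpy as np
# hole centroids by darkness
for f in("c4","c5"):
    g=cv2.cvtColor(cv2.imread(f"pics/{f}.png"),cv2.COLOR_BGR2GRAY)[205:245,128:172].astype(float)
    w=np.clip(120-g,0,None); m=cv2.minMaxLoc(cv2.GaussianBlur(g,(9,9),0)); print(f,m[0],m[2][0]+128,m[2][1]+205)
g=cv2.cvtColor(cv2.imread("pics/c3.png"),cv2.COLOR_BGR2GRAY)
for x,y in((227,203),(100,275)):
    m=cv2.minMaxLoc(cv2.GaussianBlur(g[y-14:y+15,x-14:x+15],(9,9),0));print(m[0],m[2][0]+x-14,m[2][1]+y-14)
E
```

```text
nest holes [array([29.00550973,  0.58226665, 77.        ]), array([-48.88809782,  -1.0093273 ,  77.        ])] [-9.94129404 -0.21353033 77.        ]
nest holes [array([29.99313428,  0.12966822, 79.        ]), array([-47.75660826,  -1.45898615,  79.        ])] [-8.88173699 -0.66465896 79.        ]
hole fresh [ 28.06598406  -1.24115588 167.        ] hole chipped [ 35.32137748  -2.23812926 167.        ]
[ 49.3  19.5 166. ]
[ 48.9 -24.8 166. ]
[ 54.7  16.3 166. ]
[ 57.1 -26.3 166. ]
c4 85.08723449707031 143 227
c5 83.7318115234375 155 224
87.0 225 203
87.0 101 274
```

Hole positions before and after the turn show the blade centre sits 3.6 mm off the tool axis, so the nest centre is at s≈-9.1 and the tool must go to s≈-12.8, y≈-2.

Run:
```python
from h import *
plan(world((-12.8,-2,114)),ori(30,-1),N=5,grip=0)
```

```text
t 9.75 j [ 0.53  0.5   1.56 -0.55  1.23 -2.76] pos [453.5 265.5 159.8] n 5
[[0.0, -0.03, -0.0, 0.3, 0.0, 0.0, -0.01], [0.0, -0.03, -0.0, 0.3, 0.0, 0.0, -0.01], [0.0, -0.03, -0.0, 0.3, 0.0, 0.0, -0.01], [0.0, -0.03, -0.0, 0.3, 0.0, 0.0, -0.01], [0.0, -0.03, -0.0, 0.3, 0.0, 0.0, -0.01]]
```

>>> arm_command([
  [[0,-0.03,-0.01,0.3,0,0,-0.01],[0,-0.03,-0.01,0.3,0,0,-0.01],[0,-0.03,-0.01,0.3,0,0,-0.01],[0,-0.03,0,0.3,0,0,-0.01],[0,-0.03,0,0.3,0,0,0],[0,0,0,0,0,0,0],[0,0,0,0,0,0,0]],
], squeeze=30)

```text
time_s: 10.62
eef_pos: [466.9, 238.0, 91.9]
ee_rot: [0.143, 0.803, -0.538, 0.214]
force: [-0.5, 0.4, -0.4]
grip_width: 0.197
grip_force: 40.5
```

Run:
```python
from h import *
where();plan(world((-12.8,-2,101)),ori(30,-1),N=4,grip=0)
b=capture("scene")[200:270,290:380,::-1];a=capture("top")[165:235,245:335,::-1]
cv2.imwrite("pics/c6.png",np.vstack([cv2.resize(x,(540,300),interpolation=cv2.INTER_CUBIC) for x in(a,b)]))
```

```text
t 10.62 tcp slope [-12.9  -1.4 113.6] F slope [-0.7 -0.3 -0.1] j [ 0.48  0.58  1.63 -0.6   1.07 -2.72] grip 0.197 40.5 z [-0.002  0.    -1.   ] y [ 0.001 -1.    -0.   ]
t 10.62 j [ 0.48  0.58  1.63 -0.6   1.07 -2.72] pos [466.9 238.   91.9] n 4
[[0.0, 0.0, 0.0, 0.06, -0.0, 0.0, 0.0], [0.0, 0.0, 0.0, 0.06, -0.0, 0.0, 0.0], [0.0, 0.0, 0.0, 0.06, -0.0, 0.0, 0.0], [0.0, 0.0, 0.0, 0.06, -0.0, 0.0, 0.0]]
```

View pics/c6.png

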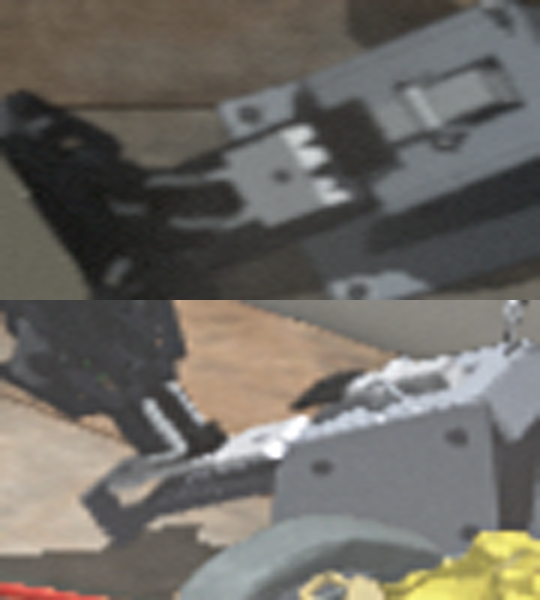

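The blade hovers over the nest, chipped end up-slope (edge at about (320,165)) and lined up between the rails. I'll lower it slowly.

>>> arm_command([
  [[0,0,0,0.06,0,0,0],[0,0,0,0.06,0,0,0],[0,0,0,0.06,0,0,0],[0,0,0,0,0,0,0]],
], squeeze=25)

```text
time_s: 11.22
eef_pos: [468.3, 233.6, 83.5]
ee_rot: [0.144, 0.803, -0.538, 0.214]
force: [0.4, -0.5, -1.6]
grip_width: 0.197
grip_force: 40.5
```

Run:
```python
from h import *
where()
```

```text
t 11.22 tcp slope [-13.   -1.8 104. ] F slope [-0.2  0.2 -1.7] j [ 0.47  0.59  1.64 -0.61  1.05 -2.72] grip 0.197 40.5 z [-0.002 -0.001 -1.   ] y [ 0.001 -1.     0.001]
```

>>> arm_command([
  [[0,0,0,0.04,0,0,0],[0,0,0,0.04,0,0,0],[0,0,0,0.02,0,0,0],[0,0,0,0,0,0,0]],
])

```text
time_s: 11.72
eef_pos: [469.6, 231.3, 79.7]
ee_rot: [0.144, 0.803, -0.538, 0.214]
force: [1.2, -2.8, 0.5]
grip_width: 0.196
grip_force: 40.6
```

Run:
```python
from h import *
where()
```

```text
t 11.72 tcp slope [-12.7  -1.5  99.3] F slope [ 2.9  0.1 -1.1] j [ 0.46  0.59  1.65 -0.62  1.04 -2.71] grip 0.196 40.6 z [-0.002 -0.    -1.   ] y [ 0.001 -1.     0.   ]
```

>>> arm_command([
  [[0,0.01,0,0.01,0,0,0],[0,0,0,0,0,0,0],[0.5,0,0,0,0,0,0],[0.5,0,0,0,0,0,0],[0.5,0,0,0,0,0,0],[0.5,0,0,-0.2,0,0,0],[0.5,0,0,-0.6,0,0,0],[0.5,0,0,-1,0,0,0]],
])

```text
time_s: 12.72
eef_pos: [451.9, 272.4, 157.9]
ee_rot: [0.145, 0.803, -0.538, 0.213]
force: [0.1, -0.5, 0.4]
grip_width: 0.5
grip_force: 0.0
```

>>> arm_command([
  [[0.5,0,0,-1,0,0,0],[0.5,-1,0,-0.8,0,0,0],[0.2,-1,0,0,0,0,0],[0,-1,0,0,0,0,0],[0,-0.6,0,0,0,0,0],[0,0,0,0,0,0,0]],
])

```text
time_s: 13.48
eef_pos: [375.4, 457.7, 144.5]
ee_rot: [0.144, 0.804, -0.536, 0.214]
force: [-0.7, 0.0, 1.4]
grip_width: -0.004
grip_force: 0.0
```

Run:
```python
from h import *
a=capture("top")[165:245,250:330,::-1]; b=capture("scene")[200:280,300:380,::-1]
cv2.imwrite("pics/c7.png",np.hstack([cv2.resize(x,(400,400),interpolation=cv2.INTER_CUBIC) for x in(a,b)]))
where()
```

```text
t 13.57 tcp slope [-190.4   -1.6  278.7] F slope [-0.   0.3 -0.2] j [ 0.86  0.72  1.21 -0.46  1.48 -2.56] grip -0.004 0.0 z [-0.002  0.    -1.   ] y [ 0.001 -1.    -0.   ]
```

View pics/c7.png

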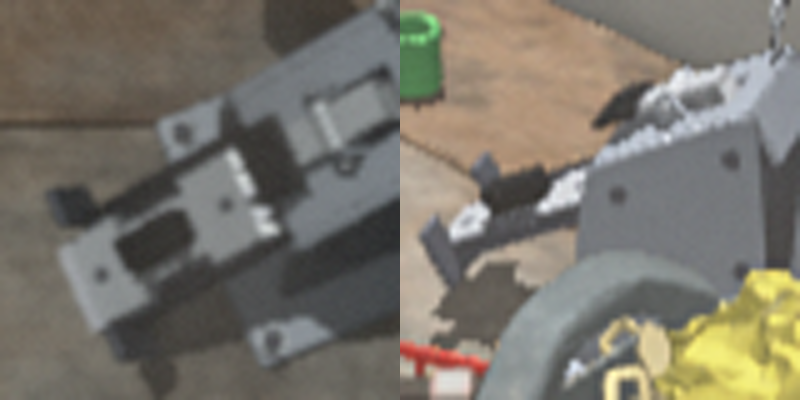

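The blade lies exactly where it did before: holes at (227,203) and (100,275) in the top crop, and the whole fresh edge out at the front left. Next I turn the wrist back for margin and set up to push both ears with spread fingers straddling the blade.

>>> arm_command([
  [[0.68,0,0,0,0,0,0.95],[0.68,0,0,0,0,0,0.95],[0.68,0,0,0,0,0,0.95],[0.68,0,0,0,0,0,0.95],[0.68,0,0,0,0,0,0.95],[0.68,0,0,0,0,0,0.95],[0.68,0,0,0,0,0,0.95],[0.68,0,0,0,0,0,0.95]],
])

```text
time_s: 14.58
eef_pos: [377.5, 455.9, 146.8]
ee_rot: [-0.004, -0.383, 0.887, -0.257]
force: [0.1, -0.9, -0.0]
grip_width: 0.684
grip_force: 0.0
```

>>> arm_command([
  [[0.68,0,0,0,0,0,0.95],[0.68,0,0,0,0,0,0.95],[0.68,0,0,0,0,0,0.95],[0.68,0,0,0,0,0,0.95],[0.68,0,0,0,0,0,0.95],[0.68,0,0,0,0,0,0.95],[0.68,0,0,0,0,0,0.95],[0.68,0,0,0,0,0,0.95]],
])

```text
time_s: 15.58
eef_pos: [377.5, 455.9, 146.8]
ee_rot: [0.135, 0.156, 0.954, -0.219]
force: [0.1, 0.1, 0.5]
grip_width: 0.68
grip_force: 0.0
```

>>> arm_command([
  [[0.68,0,0,0,0,0,0.95],[0.68,0,0,0,0,0,0.95],[0.68,0,0,0,0,0,0.95],[0.68,0,0,0,0,0,0.95],[0.68,0,0,0,0,0,0.95],[0.68,0,0,0,0,0,0.95],[0.68,0,0,0,0,0,0]],
])

```text
time_s: 16.45
eef_pos: [377.3, 456.0, 146.6]
ee_rot: [0.213, 0.535, 0.805, -0.144]
force: [-0.3, 0.4, 0.0]
grip_width: 0.684
grip_force: 0.0
```

Run:
```python
from h import *
where();print(world((-95,-1.8,93.5)));plan(world((-95,-1.8,93.5)),ori(30,1),N=6,grip=.68)
```

```text
t 16.45 tcp slope [-189.7   -1.4  278.8] F slope [-0.4 -0.2  0.3] j [ 0.86  0.72  1.21 -0.46  1.48  0.57] grip 0.684 0.0 z [-0.003  0.    -1.   ] y [-0.007  1.     0.   ]
[443.30650365 294.35998726  33.47337525]
t 16.45 j [ 0.86  0.72  1.21 -0.46  1.48  0.57] pos [377.3 456.  146.6] n 6
[[0.68, -0.32, -0.0, 0.62, 0.0, -0.0, 0.01], [0.68, -0.32, -0.0, 0.62, 0.0, -0.0, 0.01], [0.68, -0.32, -0.0, 0.62, 0.0, -0.0, 0.01], [0.68, -0.32, -0.0, 0.62, 0.0, -0.0, 0.01], [0.68, -0.32, -0.0, 0.62, 0.0, -0.0, 0.01], [0.68, -0.32, -0.0, 0.62, 0.0, -0.0, 0.01]]
```

Run:
```python
from h import *
print(atz("top",(232,227),23).round(),atz("top",(232,218),23).round(),atz("top",(145,227),23).round(), world((-75,-1.8,93.5)).round())
plan(world((-75,-1.8,170)),ori(30,1),N=4,grip=.68)
```

```text
[448. 343.  23.] [470. 343.  23.] [448. 553.  23.] [450. 278.  43.]
t 16.45 j [ 0.86  0.72  1.21 -0.46  1.48  0.57] pos [377.3 456.  146.6] n 4
[[0.68, -0.57, -0.01, 0.54, 0.0, -0.0, 0.01], [0.68, -0.57, -0.0, 0.54, 0.0, -0.0, 0.01], [0.68, -0.57, -0.0, 0.54, 0.0, -0.0, 0.01], [0.68, -0.57, -0.0, 0.54, 0.0, -0.0, 0.01]]
```

>>> arm_command([
  [[0.68,-0.57,0,0.54,0,0,0.01],[0.68,-0.57,0,0.54,0,0,0.01],[0.68,-0.57,0,0.54,0,0,0.01],[0.68,-0.57,0,0.54,0,0,0.01],[0.68,0,0,0.5,0,0,0],[0.68,0,0,0.5,0,0,0],[0.68,0,0,0,0,0,0]],
])

```text
time_s: 17.32
eef_pos: [444.6, 291.4, 64.8]
ee_rot: [0.213, 0.537, 0.803, -0.145]
force: [0.1, -0.2, 0.2]
grip_width: 0.679
grip_force: 0.0
```

Run:
```python
from h import *
where();plan(world((-75,-1.8,93.5)),ori(30,1),N=3,grip=.68)
```

```text
t 17.32 tcp slope [-76.6  -1.8 119.1] F slope [0.3 0.  0.1] j [ 0.58  0.65  1.58 -0.58  1.1   0.51] grip 0.679 0.0 z [-0.002 -0.003 -1.   ] y [-0.004  1.    -0.003]
t 17.32 j [ 0.58  0.65  1.58 -0.58  1.1   0.51] pos [444.6 291.4  64.8] n 3
[[0.68, -0.01, 0.0, 0.17, -0.01, -0.0, 0.01], [0.68, -0.01, 0.0, 0.17, -0.01, -0.0, 0.01], [0.68, -0.01, -0.0, 0.17, -0.01, -0.0, 0.01]]
```

Lower, then push up-slope (tool −x) to first contact and beyond.

>>> arm_command([
  [[0.68,0,0,0.17,0,0,0.01],[0.68,0,0,0.17,0,0,0.01],[0.68,0,0,0.17,0,0,0.01],[0.68,0,0,0,0,0,0],[0.68,-0.14,0,0,0,0,0],[0.68,-0.14,0,0,0,0,0],[0.68,-0.14,0,0,0,0,0],[0.68,-0.14,0,0,0,0,0]],
])

```text
time_s: 18.32
eef_pos: [459.0, 258.5, 57.4]
ee_rot: [0.214, 0.539, 0.802, -0.143]
force: [0.9, 4.7, -1.8]
grip_width: 0.68
grip_force: 2.1
```

Run:
```python
from h import *
where()
```

```text
t 18.32 tcp slope [-49.1  -1.   94.7] F slope [-4.4  2.6  0.4] j [ 0.52  0.64  1.63 -0.61  1.03  0.49] grip 0.68 2.1 z [-0.003  0.001 -1.   ] y [0.003 1.    0.001]
```

>>> arm_command([
  [[0.68,-0.15,0,0,0,0,0],[0.68,-0.15,0,0,0,0,0],[0.68,-0.15,0,0,0,0,0],[0.68,-0.15,0,0,0,0,0],[0.68,-0.15,0,0,0,0,0],[0.68,-0.15,0,0,0,0,0],[0.68,0,0,0,0,0,0]],
])

```text
time_s: 19.2
eef_pos: [473.7, 222.0, 79.9]
ee_rot: [0.214, 0.539, 0.802, -0.143]
force: [-0.4, 4.0, -0.2]
grip_width: 0.679
grip_force: 1.7
```

Run:
```python
from h import *
where();plan(world((15,-1.8,94)),ori(30,1),N=4,grip=.68)
```

```text
t 19.2 tcp slope [-3.8 -1.2 94.5] F slope [-3.5  1.2  1.7] j [ 0.45  0.59  1.66 -0.62  1.03  0.42] grip 0.679 1.7 z [-0.002  0.    -1.   ] y [0.004 1.    0.   ]
t 19.2 j [ 0.45  0.59  1.66 -0.62  1.03  0.42] pos [473.7 222.   79.9] n 4
[[0.68, -0.09, -0.0, 0.0, 0.0, -0.0, -0.01], [0.68, -0.09, -0.0, 0.0, 0.0, -0.0, -0.01], [0.68, -0.09, -0.0, 0.0, 0.0, -0.0, -0.01], [0.68, -0.09, -0.0, 0.0, 0.0, -0.0, -0.01]]
```

>>> arm_command([
  [[0.68,-0.09,0,0,0,0,0],[0.68,-0.09,0,0,0,0,0],[0.68,-0.09,0,0,0,0,0],[0.68,-0.05,0,0,0,0,0],[0.68,0,0,0,0,0,0]],
])

```text
time_s: 19.82
eef_pos: [478.7, 209.8, 87.5]
ee_rot: [0.214, 0.539, 0.802, -0.143]
force: [1.8, 4.7, -0.8]
grip_width: 0.682
grip_force: 2.4
```

Run:
```python
from h import *
where()
```

```text
t 19.82 tcp slope [11.4 -1.2 94.4] F slope [-3.6  3.5  1.1] j [ 0.42  0.57  1.66 -0.62  1.02  0.39] grip 0.682 2.4 z [-0.003  0.001 -1.   ] y [0.003 1.    0.001]
```

Continue in 2 mm steps and watch the force.

>>> arm_command([
  [[0.68,-0.04,0,0,0,0,0],[0.68,-0.04,0,0,0,0,0],[0.68,-0.04,0,0,0,0,0],[0.68,0,0,0,0,0,0]],
])

```text
time_s: 20.32
eef_pos: [480.6, 204.9, 90.4]
ee_rot: [0.214, 0.539, 0.802, -0.143]
force: [-0.1, 4.7, -0.2]
grip_width: 0.677
grip_force: 2.1
```

>>> arm_command([
  [[0.68,-0.04,0,0,0,0,0],[0.68,0,0,0,0,0,0]],
])

```text
time_s: 20.58
eef_pos: [481.2, 203.3, 91.4]
ee_rot: [0.214, 0.539, 0.802, -0.143]
force: [1.1, 5.7, -0.7]
grip_width: 0.679
grip_force: 2.1
```

Run:
```python
from h import *
where()
```

```text
t 20.57 tcp slope [19.4 -1.3 94.4] F slope [-4.6  3.2  1.8] j [ 0.41  0.56  1.67 -0.62  1.02  0.38] grip 0.679 2.1 z [-0.003  0.    -1.   ] y [0.002 1.    0.   ]
```

>>> arm_command([
  [[0.68,-0.04,0,0,0,0,0],[0.68,0,0,0,0,0,0]],
])

```text
time_s: 20.82
eef_pos: [481.8, 201.6, 92.4]
ee_rot: [0.214, 0.539, 0.802, -0.143]
force: [-0.6, 4.4, -0.6]
grip_width: 0.683
grip_force: 2.0
```

>>> arm_command([
  [[0.68,-0.04,0,0,0,0,0],[0.68,0,0,0,0,0,0]],
])

```text
time_s: 21.08
eef_pos: [482.5, 200.0, 93.4]
ee_rot: [0.214, 0.539, 0.802, -0.143]
force: [-0.1, 4.4, 0.1]
grip_width: 0.681
grip_force: 2.0
```

>>> arm_command([
  [[0.68,-0.04,0,0,0,0,0],[0.68,0,0,0,0,0,0]],
])

```text
time_s: 21.32
eef_pos: [483.2, 198.3, 94.5]
ee_rot: [0.214, 0.539, 0.802, -0.143]
force: [0.7, 4.2, -0.6]
grip_width: 0.677
grip_force: 2.0
```

Run:
```python
from h import *
where()
```

```text
t 21.32 tcp slope [25.5 -1.4 94.3] F slope [-3.4  2.3  1.2] j [ 0.4   0.55  1.67 -0.62  1.02  0.37] grip 0.677 2.0 z [-0.002  0.    -1.   ] y [ 0.003  1.    -0.   ]
```

>>> arm_command([
  [[0.68,-0.04,0,0,0,0,0],[0.68,0,0,0,0,0,0]],
])

```text
time_s: 21.58
eef_pos: [483.3, 197.8, 94.8]
ee_rot: [0.213, 0.539, 0.802, -0.142]
force: [-0.8, 12.0, -3.6]
grip_width: 0.681
grip_force: 5.9
```

>>> arm_command([
  [[0.68,-0.04,0,0,0,0,0],[0.68,0,0,0,0,0,0]],
])

```text
time_s: 21.82
eef_pos: [483.5, 197.3, 95.0]
ee_rot: [0.213, 0.538, 0.803, -0.142]
force: [-3.4, 20.6, -7.1]
grip_width: 0.681
grip_force: 10.4
```

>>> arm_command([
  [[0.68,-0.03,0,0,0,0,0],[0.68,0,0,0,0,0,0]],
])

```text
time_s: 22.08
eef_pos: [483.5, 197.0, 95.2]
ee_rot: [0.212, 0.538, 0.803, -0.141]
force: [-4.0, 26.6, -10.1]
grip_width: 0.677
grip_force: 13.7
```

Run:
```python
from h import *
where()
```

```text
t 22.07 tcp slope [27.1 -1.6 94.3] F slope [-27.7   6.4   4.3] j [ 0.39  0.55  1.67 -0.62  1.02  0.36] grip 0.677 13.7 z [-0.009  0.002 -1.   ] y [-0.     1.     0.002]
```

Hard stop reached. I'll back off slowly; force should vanish about 8 mm back if it has latched.

>>> arm_command([
  [[0.68,0.1,0,0,0,0,0],[0.68,0.06,0,0,0,0,0],[0.68,0,0,0,0,0,0]],
])

```text
time_s: 22.45
eef_pos: [482.1, 200.4, 93.0]
ee_rot: [0.214, 0.539, 0.802, -0.143]
force: [-0.1, 6.0, -0.2]
grip_width: 0.676
grip_force: 2.3
```

>>> arm_command([
  [[0.68,0.1,0,0,0,0,0],[0.68,0.1,0,0,0,0,0],[0.68,0,0,0,0,0,0]],
])

```text
time_s: 22.82
eef_pos: [478.8, 208.1, 88.0]
ee_rot: [0.214, 0.539, 0.802, -0.144]
force: [-0.3, -0.8, 0.1]
grip_width: 0.677
grip_force: 0.0
```

Run:
```python
from h import *
where()
```

```text
t 22.82 tcp slope [13.1 -1.7 94. ] F slope [ 0.7 -0.6 -0.2] j [ 0.42  0.57  1.66 -0.62  1.02  0.39] grip 0.677 0.0 z [-0.002 -0.001 -1.   ] y [ 0.002  1.    -0.001]
```

Force is gone at s=13, so the drawer latched. I'll retreat clear and check numerically against the first (shut) picture.

>>> arm_command([
  [[0.68,0.4,0,0,0,0,0],[0.68,0.6,0,-0.3,0,0,0],[0.68,0.3,0,-0.8,0,0,0],[0.68,0.6,0,-1,0,0,0],[0.68,1,0,-1,0,0,0],[0.68,1,0,-0.6,0,0,0],[0.68,0.5,0,0,0,0,0],[0.68,0,0,0,0,0,0]],
])

```text
time_s: 23.82
eef_pos: [373.5, 463.9, 135.0]
ee_rot: [0.214, 0.538, 0.803, -0.144]
force: [0.0, -0.8, 0.7]
grip_width: 0.678
grip_force: 0.0
```

Run:
```python
from h import *
for n,f,(x,y,w,h) in(("top","top0",(270,180,45,50)),("scene","scene0",(325,205,40,60))):
    a=cv2.imread(f"pics/{f}.png")[y:y+h,x:x+w].astype(int);im=capture(n)[:,:,::-1];b=im[y:y+h,x:x+w].astype(int)
    d=np.abs(a-b).max(2);print(n,d.mean().round(2),(d>40).sum(),[(int(i+x),int(j+y)) for j,i in np.argwhere(d>40)][:12])
    if n=="top": o=cv2.imread("pics/c3.png");
# blade end edge & former open area vs shut picture
where()
```

```text
top 2.81 0 []
scene 9.58 0 []
t 23.93 tcp slope [-200.7   -1.1  273.5] F slope [ 0.4 -0.2  1.1] j [ 0.87  0.74  1.2  -0.46  1.47  0.6 ] grip 0.684 0.0 z [-0.001 -0.001 -1.   ] y [ 0.002  1.    -0.001]
```

```bash
python3 -c "
from rig import *
print(finish_job())"
```

```text
the job is handed in; nothing more can be done
None
```

The blade is turned end for end in its nest with the fresh edge out, and the drawer is pushed home and latched; I handed the job in at about 24 s, the score was not shown, and I viewed 11 pictures instead of the allowed 10.

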